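# Clear the jammed soap carton from the feed chute

## Robot

A 6-joint arm with a two-finger parallel gripper is mounted at the origin on the work surface. World frame = base frame: x ahead of the robot, y to its left, z up, the work surface at z = 0. Lengths are in m, angles in rad, forces in N, time in s.
With the tool pointing down it reaches from about 0.25 to 0.725 m from the base axis. Payload 4 kg.
Tool frame: the origin (TCP) lies between the finger pads; the fingertips stand 8 mm ahead of it and the grasp point (between the pads) lies 11 mm behind it (bot.tip_reach is the distance from the TCP to the fingertips, in m); z points along the fingers, y is the line along which they close (so a half turn about z gives the same grasp; the last joint's range is limited). The gripper opens to 85 mm and grips with 20 to 120 N. Pads are 22 mm wide; open, the fingers measure 114 mm over their backs; the gripper's body (76 mm by 85 mm) begins 54 mm behind the grasp point. The pads swing forward as they close: fully open they stand 13 mm farther back than shut.
Start: joints at [1.201, 0.241, 0.005, 1.335, 0, 1.571], TCP at [0.181, 0.466, 0.239] pointing down, gripper open.
Joint ranges: [-2.72, 2.72], [-1.05, 1.87], [-1.09, 1.28], [-1.99, 2.15], [-1.42, 1.44], [-3.14, 3.14]. Speed limits (rad/s): [2.79, 2.79, 3.14, 3.14, 3.14, 3.14].

## Interface

Orientations are given as a unit quaternion [x, y, z, w].
In Python, from workcell import bot gives the robot as it stands.
- The arm moves only by the tool move_arm, never from a script. Its argument "deltas" is a list of rows, each a list of 7 numbers: the opening, from 0 (shut) to 1 (fully open), then the shift along the tool's x, y, z in mm, then the turn, a rotation vector about the tool's x, y, z in degrees. In form: [[gripper, tx, ty, tz, ax, ay, az], ...]. A call has 1 to 10 rows; each row shifts and turns the commanded pose from where the row before left it, along the tool's axes as they then stand; what a row does not reach is not made up. A row lasts 1/12 s, in which the tool goes at most 41.7 mm and 7.16 degrees, less where a joint would pass 70% of its speed; a pose out of reach is approached as far as the arm can. A call is refused whole if a number of a shift passes 41.7 or a number of a turn 7.16, either way. A call with a gripper value outside its range is refused whole. The fingers move at their own pace and stop on an object; the grip force is fixed at half the most. Time passes only in rows, so rows that do not move let the fingers close. It gives the time, the measured TCP pose, the force, the opening and the grip force at its end, in the units of the state.
- bot.get_obs(): the state, without advancing time (a new reading comes with each control period).
- bot.camera(name): name is "side" or "top"; returns the picture (480x640x3 uint8, blue, green, red); there is no depth.
- bot.calibration(name): a dict with "K" (3x3 intrinsics, pixels), "position" and "orientation" of the camera in the world. Camera axes: x right, y down, z forward; pixel columns grow to the right and rows downward; lengths in m; the calibration is good to about 2 mm. A picture is of the moment at which its call begins. calibration takes no time and is no camera call.
- bot.job_done(): hands the job in; it is judged then, once.
Trained networks look in the newest picture that a camera, given by its name, has taken for a name from the list of things; names that differ only in an ending like _2 or _b are one class to them, and where a whole thing is asked for, a point or a joint stands for the part that bears it (a point fixed in the world has none). Each returns a list of dicts, best first, with "conf" (0 to 1); they miss things now and then, are a little off and sometimes report something else, mostly with a low value. They report only what shows in the picture. A call takes as long as a camera call. They do not tell look-alikes from the thing itself.
- bot.outline_of(query, camera): "pixels" (480x640 bool, what is visible of it) and "rect" ([left, top, width, height] in pixels, round what is visible of it).
The state is a dict: "clock": time; "joint_pos": joint angles; "joint_vel": joint speeds; "tau": joint torques, N m; "eef_pos": TCP position; "tool_rot": TCP orientation; "ft_force": force on the tool from outside, world axes, zero at the start; "ft_torque": the same for the moment, N m; "grip_width": finger opening in m; "grasp_force": force on a finger pad.
Only numpy, scipy, OpenCV 4.12 (cv2) and the standard library are available. Lean on these libraries where they do the work, as an engineer would, in place of code of your own. Each camera call takes 0.05 s, during which the arm holds its last target. There are 200 camera calls.

## Task

The soap carton standing at the low end of the steel feed chute has jammed under the keeper bar: nudge it back up the chute until it is clear of the bar, then lift it out, keeping it upright. Lower it, still held, into the empty bay of the stock tray and leave it standing there on the tray floor; do not drop or topple it, and leave the other things where they are.

Things in the scene. Friction and masses are not known exactly. Their poses are not given: they have to be found in the camera images.
- chute: Fixed sheet-steel feed chute. Origin on the table (z = 0) on its centre line, straight below the inner face of the lip at the low end; x points level along the chute to its high end, z up. Its flat floor starts 45 mm above the origin and rises at 10 degrees along +x, 200 mm long. Below, u is distance up the floor from the lip, n height square to the floor. A carton left on the slope stays by friction.
- chute_lip (a point): Floor of the chute at the inner face of the end lip, mid-width (u = 0, n = 0). The lip, u = -6 to 0, is 10 mm high; above it the low end is open. The channel is 60 mm wide inside, with 4 mm side walls: 40 mm high from u = -6 to 14, 88 mm from 14 to 52, then only 14 mm. Tool way: a shut gripper comes in over the lip, pointing down and up the chute.
- keeper_bar (a point): Middle of the keeper bar's underside (u = 26, n = 85 mm). The bar is 3 mm thick and crosses from wall to wall over u = 14 to 38. An upright finger meets it before the carton is clear; one leaning about 45 degrees from vertical passes below it.
- chute_open (a point): Floor point, mid-width, where the high walls end (u = 52, n = 0); from here up the walls are 14 mm high and the top is open, so fingers 20 mm wide can grip a carton across, above those low walls, with their middle at u = 64 or more, clear of the high walls; the grip need not be at its very centre. A 40 mm high plate closes the top end at u = 197.
- carton_center (a point): Centre (half-way up) of the jammed soap carton, a stiff box 44 mm along x, 54 along y, 80 tall along z, 0.1 to 0.2 kg. It stands on the chute floor, x along the chute (so it leans 10 degrees), lower face 0 to 7 mm from the lip. It is clear of the bar once its lower face is past u = 38, its centre past u = 60; it can then be gripped across its 54 mm and drawn out square to the floor.
- tray: Fixed grey tray 165 mm (x) by 105 (y), walls 5 mm thick, 28 high, floor 5 thick; a divider across the middle makes two bays, one behind the other along x, 75 by 95 mm inside. Origin on the table under its centre. The -x bay is empty, the +x bay holds another carton. It may stand on either side of the chute.
- empty_bay (a point): Centre of the floor of the empty bay (top face of the floor, 5 mm over the table); axes as the tray's.
- stock_center (a point): Centre of the carton standing in the other bay, the same kind and size; to be left alone.
- jug_center (a point): Centre of a white bottle, 68 mm diameter, 150 mm tall, on the other side of the chute from the tray; to be left alone.
- cup: Steel cup, 72 mm across, 80 mm high, origin under its centre, at the upper left of the chute as the robot sees it; to be left alone.
There are look-alikes about, which are no part of the job. Leave any orange look-alike of the part that bears carton_center alone.

How it is judged:
On the way, in this order (a step that is already met when the one before it is completed fails the run):
1. the carton is pushed up the chute, clear of the keeper bar, still standing on the chute floor (x of carton_center in the frame of chute above 0.0526 m and z of carton_center in the frame of chute below 0.125 m and angle between carton's own z axis and vertical below 0.35 rad), for 0.1 s.
2. the carton is lifted out of the chute (height (world z) of carton_center above 0.13 m and contact force between the fingers and carton above 0.5 N), for 0.1 s.
3. the carton is lowered into the empty bay while still held, its foot within 12 mm of the tray floor (x of carton_center in the frame of empty_bay between -0.016 and 0.016 m and y of carton_center in the frame of empty_bay between -0.024 and 0.024 m and z of carton_center in the frame of empty_bay below 0.052 m and contact force between the fingers and carton above 0.3 N), for 0.05 s.
At the end, for the whole second after the job is handed in: The carton stands upright (within 0.08 rad) and at rest on the floor of the tray's empty bay, its centre within 16 mm (tray x) and 24 mm (tray y) of the bay's centre and 36 to 44 mm above its floor, and is released (x of carton_center in the frame of empty_bay between -0.016 and 0.016 m and y of carton_center in the frame of empty_bay between -0.024 and 0.024 m and z of carton_center in the frame of empty_bay between 0.036 and 0.044 m and angle between carton's own z axis and vertical below 0.08 rad and linear speed of carton below 0.02 m/s and contact force between the fingers and carton below 0.1 N); the robot touches nothing.
It fails at once if the jammed carton is toppled (leans over 0.7 rad) (angle between carton's own z axis and vertical above 0.7 rad).
It fails at once if the carton in the other bay is moved by 30 mm or knocked over (distance of stock_center from where it was at the start of the episode above 0.03 m).
It fails at once if the bottle is moved by 30 mm or knocked over (distance of jug_center from where it was at the start of the episode above 0.03 m).
It fails at once if the cup is moved by 30 mm or knocked over (distance of cup from where it was at the start of the episode above 0.03 m).
It also fails if it takes over 62 s, if anything falls off the work surface, if the arm or the gripper's body presses on something with over 40 N, if the wrist force passes 120 N, or if a joint passes its speed limit or range.

## Working session

There is one attempt and no reset: what is moved stays moved. The work goes in short steps, Python scripts to look and compute and a tool call to move; the robot and the scene stay as the last step left them, time stands still between calls to the robot, and variables do not carry over. Pictures are saved under pics/ and viewed, at most 10 in all, crops included, and the job is handed in when it is done.

Besides the shell and the picture viewer there is one more tool, called after "Request:" by a JSON object that holds its "method" and its "body", one argument or row to a line. move_arm: Moves the arm, as the interface text tells. Its arguments: {"type":"object","properties":{"deltas":{"type":"array","items":{"type":"array","items":{"type":"number"}}}},"required":["deltas"]}

```bash
mkdir -p pics; cat > h.py <<'E'
import numpy as np, cv2
from scipy.spatial.transform import Rotation as R
from workcell import bot
def cal(n):
    c=bot.calibration(n); return np.array(c["K"]),np.array(c["position"]),R.from_quat(c["orientation"]) if len(np.shape(c["orientation"]))==1 else R.from_matrix(c["orientation"])
def proj(n,P):
    K,p,r=cal(n); q=r.inv().apply(np.atleast_2d(P)-p)@K.T; return q[:,:2]/q[:,2:]
def ray(n,uv,z):
    K,p,r=cal(n); d=r.apply(np.linalg.inv(K)@[uv[0],uv[1],1]); return p+d*(z-p[2])/d[2]
E
python3 - <<'E'
from h import *
for n in("side","top"):
    cv2.imwrite(f"pics/{n}0.png",bot.camera(n)); K,p,r=cal(n); print(n,K[0,0],p,r.as_matrix().round(3).tolist())
    for q in("chute","carton_center","tray","jug_center","cup"):
        for d in bot.outline_of(q,n)[:4]:
            m=d["pixels"]; ys,xs=np.nonzero(m); print(q,round(d["conf"],2),d["rect"],xs.mean().round(1),ys.mean().round(1),m.sum())
E
```

```text
side 497.1109497055713 [ 0.02343739 -0.55171884  0.61602586] [[0.729, -0.366, 0.578], [-0.685, -0.392, 0.614], [0.002, -0.844, -0.537]]
chute 0.61 [348.3, 236.6, 26.6, 35.6] 362.4 255.0 788
chute 0.59 [341.0, 205.0, 94.1, 102.7] 390.6 255.4 4784
carton_center 0.95 [349.2, 237.5, 27.5, 39.3] 362.4 255.2 857
carton_center 0.9 [325.2, 307.0, 46.8, 52.7] 347.9 331.9 1813
carton_center 0.81 [293.5, 232.9, 40.9, 44.2] 312.3 253.4 1175
carton_center 0.63 [392.8, 292.4, 55.1, 45.3] 419.5 314.9 1786
tray 0.62 [363.8, 362.4, 121.7, 100.9] 421.5 414.9 5820
tray 0.41 [340.0, 202.1, 95.4, 102.2] 390.5 255.9 4723
jug_center 0.76 [198.2, 191.1, 33.4, 71.6] 211.0 229.7 1866
jug_center 0.34 [360.2, 361.4, 122.5, 100.7] 421.7 414.7 5815
cup 0.59 [273.0, 196.6, 27.7, 42.9] 287.6 215.0 1102
top 572.066859332408 [0.42810452 0.00634952 1.19652376] [[0.013, -0.994, 0.105], [-1.0, -0.012, 0.009], [-0.008, -0.105, -0.994]]
chute 0.8 [320.3, 106.1, 51.4, 113.2] 345.1 162.0 4280
chute 0.35 [193.8, 161.1, 38.7, 41.0] 212.5 180.6 1189
carton_center 0.8 [258.2, 190.1, 41.8, 33.2] 278.0 206.0 1109
carton_center 0.74 [363.7, 245.4, 44.3, 39.5] 384.6 266.2 1119
carton_center 0.69 [392.2, 181.3, 43.0, 49.2] 413.8 205.3 1170
carton_center 0.65 [338.9, 184.3, 31.5, 23.5] 351.4 194.7 327
tray 0.98 [445.5, 236.9, 58.2, 82.4] 473.9 282.5 3583
jug_center 0.6 [170.0, 252.1, 43.6, 36.9] 189.3 271.0 1184
cup 0.81 [194.7, 162.9, 36.8, 42.5] 212.4 181.0 1092
```

View pics/side0.png

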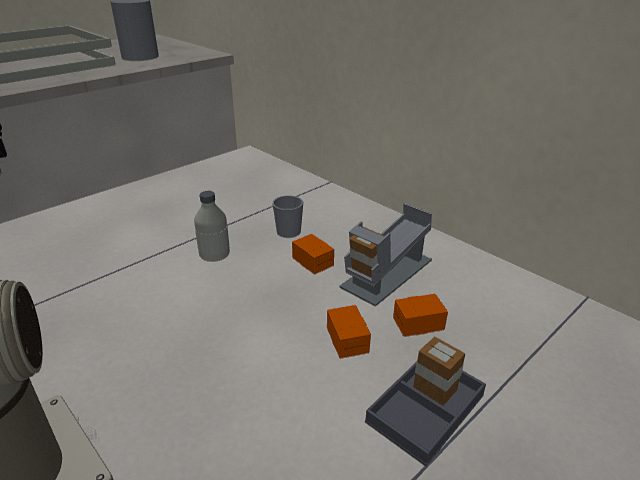

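View pics/top0.png

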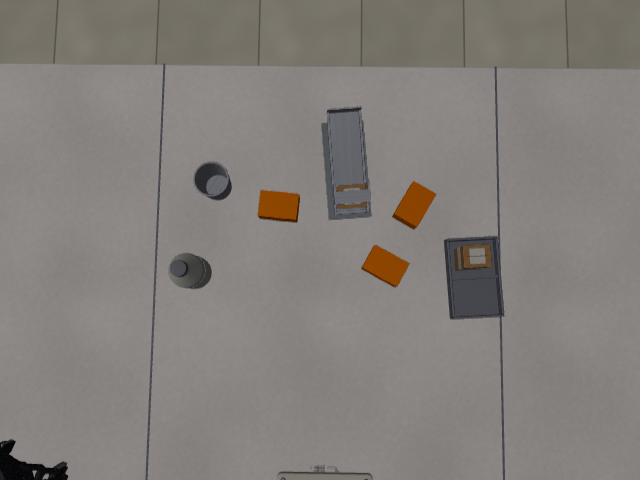

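The side view shows the brown carton under the bar at about (362,255) and the tray at (422,415). The top view shows the chute running from (350,215) up to (345,108), and the tray's empty bay at (475,297). I'll enlarge both for corners.

```bash
python3 - <<'E'
import cv2,numpy as np
t=cv2.imread("pics/top0.png"); s=cv2.imread("pics/side0.png")
a=cv2.resize(t[100:225,315:380],None,fx=4.6,fy=4.6,interpolation=3)
b=cv2.resize(s[200:310,335:440],None,fx=4.6,fy=4.6,interpolation=3)
H=max(a.shape[0],b.shape[0]); f=lambda i:cv2.copyMakeBorder(i,0,H-i.shape[0],0,0,0)
cv2.imwrite("pics/z1.png",np.hstack([f(a),f(b)])); print(a.shape,b.shape)
E
```

```text
(575, 299, 3) (506, 483, 3)
```

View pics/z1.png

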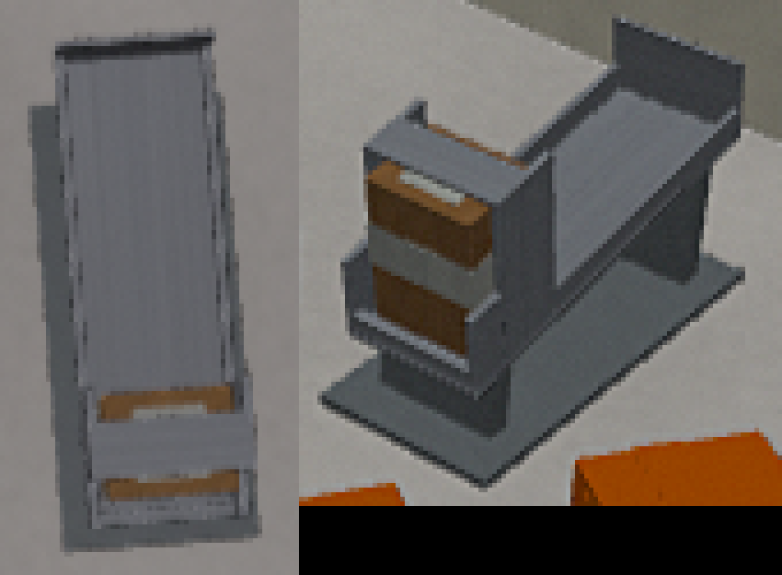

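```bash
cat >> h.py <<'E'
S10,C10=np.sin(np.radians(10)),np.cos(np.radians(10))
def chute_w(c,P):
    P=np.atleast_2d(P).astype(float)/1000; u,v,n=P.T
    L=np.c_[u*C10-n*S10,v,0.045+u*S10+n*C10]
    return R.from_euler('z',c[2]).apply(L)+[c[0],c[1],0]
E
python3 - <<'E'
from h import *
from scipy.optimize import least_squares,minimize
T=[((198.5,34,40),(57,42)),((198.5,-34,40),(213,36)),((52,34,88),(84,390)),((14,34,88),(92,478)),((14,-34,88),(252,467)),((-6,34,40),(92,527)),((-6,-34,40),(251,518))]
Sd=[((52,-34,88),(552,152)),((14,-34,88),(497,198)),((14,34,88),(366,150)),((52,34,88),(425,100)),((198.5,34,40),(618,18)),((198.5,-34,40),(743,68)),((-6,34,40),(343,262)),((-6,-34,40),(470,318))]
mt=np.array([a for a,_ in T]);it=np.array([b for _,b in T])/4.6+[315,100]
ms=np.array([a for a,_ in Sd]);is_=(np.array([b for _,b in Sd])-[299,0])/4.6+[335,200]
def f(c): 
    return np.r_[(proj("top",chute_w(c,mt))-it).ravel(),(proj("side",chute_w(c,ms))-is_).ravel()]
for nm,sl in(("both",slice(None)),("top",slice(0,14)),("side",slice(14,None))):
    r=least_squares(lambda c:f(c)[sl],[.55,0,0],loss="soft_l1",x_scale=[.01,.01,.1]); print(nm,r.x.round(4))
    if nm=="both": print(f(r.x).reshape(-1,2).round(1).tolist())
# tray
cor=np.array([[a,b] for a,b in((1,1),(1,-1),(-1,-1),(-1,1))])*[.0825,.0525]
def tw(c,z): return R.from_euler('z',c[2]).apply(np.c_[cor,np.full(4,z)])+[c[0],c[1],0]
bot.camera("top");m=bot.outline_of("tray","top")[0]["pixels"]
gx=ray("top",(474,277),.028)
def cost(c):
    im=np.zeros((480*4,640*4),np.uint8)
    h=cv2.convexHull(np.r_[proj("top",tw(c,0)),proj("top",tw(c,.028))].astype(np.float32))
    cv2.fillConvexPoly(im,((h+.5)*4).astype(np.int32),255); a=cv2.resize(im,(640,480),interpolation=cv2.INTER_AREA)/255
    return np.abs(a-m2).sum()
m2=m.astype(np.uint8); m2=cv2.fillConvexPoly(m2*0,cv2.convexHull(np.argwhere(cv2.morphologyEx(m2,cv2.MORPH_OPEN,np.ones((3,3))))[:,::-1].astype(np.int32)),1)
x0=[gx[0],gx[1],.03]
r=minimize(cost,x0,method="Nelder-Mead",options=dict(initial_simplex=[x0,np.add(x0,[.01,0,0]),np.add(x0,[0,.01,0]),np.add(x0,[0,0,.08])]))
t=r.x;print("tray",t.round(4),r.fun,proj("side",tw(t,.028)).round(1).tolist(),proj("side",tw(t,0)).round(1).tolist())
print("top rim",proj("top",tw(t,.028)).round(1).tolist())
print("bay",R.from_euler('z',t[2]).apply([-.04,0,.005])+[t[0],t[1],0], "jug",ray("top",(183,268),.15),"cup",ray("top",(210,177),.08))
E
```

```text
both [ 0.6215 -0.0479  0.0855]
[[0.1, 0.5], [1.1, -0.7], [0.4, -0.4], [0.1, 0.7], [1.3, 0.4], [-0.1, 0.2], [-0.1, -0.3], [0.4, -0.4], [0.2, 0.8], [-1.0, -1.9], [-1.4, -1.5], [-0.3, -1.3], [0.5, -1.7], [-0.7, -1.3], [0.5, 0.4]]
top [ 0.6217 -0.0474  0.0876]
side [ 0.6194 -0.0501  0.0834]
tray [ 0.4897 -0.3028  0.0604] 126.82745098039216 [[427.9, 349.2], [487.1, 383.2], [428.0, 453.5], [365.5, 408.8]] [[425.9, 361.4], [483.7, 395.6], [425.5, 466.3], [364.5, 421.4]]
top rim [[446.4, 238.1], [497.5, 235.7], [504.0, 316.6], [452.2, 319.1]]
bay [ 0.44976298 -0.30522402  0.005     ] jug [0.49317882 0.26392965 0.15      ] cup [0.67950805 0.23417441 0.08      ]
```

```bash
cat >> h.py <<'E'
CH=(.6210,-.0482,.0860); BAY=np.array([.4498,-.3052,.005]); TY=.060
def chute_pose(u,v,n,th):
    "TCP pose with tool y across, tool z tilted th deg from floor normal toward +u; (u,v,n)mm = TCP"
    p=chute_w(CH,(u,v,n))[0]; Rc=R.from_euler('z',CH[2])*R.from_euler('y',-10,degrees=True)
    s,c=np.sin(np.radians(th)),np.cos(np.radians(th))
    z=np.array([s,0,-c]);y=np.array([0,1.,0]);return p,Rc*R.from_matrix(np.c_[np.cross(y,z),y,z])
def delta(p,Rt,allow=True):
    o=bot.get_obs();Rn=R.from_quat(o["tool_rot"])
    if (Rn.inv()*Rt).magnitude()>np.pi/2: Rt=Rt*R.from_euler('z',np.pi)
    rv=np.degrees((Rn.inv()*Rt).as_rotvec())
    d=np.array(p)-o["eef_pos"]
    print("t",o["clock"],"turn",rv.round(2),"shift(now axes)",(Rn.inv().apply(d)*1e3).round(1),"shift(after turn)",(Rt.inv().apply(d)*1e3).round(1),"pos",np.round(o["eef_pos"],4),"F",np.round(o["ft_force"],1),"w",round(o["grip_width"],4))
E
python3 - <<'E'
from h import *
print(bot.tip_reach,R.from_quat(bot.get_obs()["tool_rot"]).as_matrix().round(3).tolist())
p,r=chute_pose(-38.5,0,27.9,45);print(p); delta(p,r); delta([.42,-.06,.25],r)
E
```

```text
0.008 [[-0.932, 0.361, 0.0], [0.361, 0.932, 0.0], [0.0, 0.0, -1.0]]
[ 0.57839815 -0.05187282  0.06579068]
t 0.7 turn [-12.52 -54.01 -24.07] shift(now axes) [-558.1 -339.4  173.5] shift(after turn) [ -59.6 -550.3  387.6] pos [0.1807 0.4662 0.2393] F [-0.5  0.2 -0.2] w 0.0851
t 0.7 turn [-12.52 -54.01 -24.07] shift(now axes) [-413.3 -404.2  -10.7] shift(after turn) [-119.6 -544.8  152.1] pos [0.1807 0.4662 0.2393] F [-0.5  0.2 -0.2] w 0.0851
```

Request:
{"method": "move_arm", "body": {
  "deltas": [
    [0, -20.7, -20.2, -2, 0, 0, 0],
    [0, -20.7, -20.2, -2, 0, 0, 0],
    [0, -20.7, -20.2, -2, 0, 0, 0],
    [0, -20.7, -20.2, -2, 0, 0, 0],
    [0, -20.7, -20.2, -2, 0, 0, 0],
    [0, -20.7, -20.2, -2, 0, 0, 0],
    [0, -20.7, -20.2, -2, 0, 0, 0],
    [0, -20.7, -20.2, -2, 0, 0, 0],
    [0, -20.7, -20.2, -2, 0, 0, 0],
    [0, -20.7, -20.2, -2, 0, 0, 0]
  ]
}}

```text
clock: 1.53
eef_pos: [0.301, 0.2018, 0.2596]
tool_rot: [0.184, 0.983, 0.0, 0.0]
ft_force: [0.0, 0.2, -0.4]
grip_width: 0.0005
grasp_force: 0.0
```

Request:
{"method": "move_arm", "body": {
  "deltas": [
    [0, -20.7, -20.2, -2, 0, 0, 0],
    [0, -20.7, -20.2, -2, 0, 0, 0],
    [0, -20.7, -20.2, -2, 0, 0, 0],
    [0, -20.7, -20.2, -2, 0, 0, 0],
    [0, -20.7, -20.2, -2, 0, 0, 0],
    [0, -20.7, -20.2, -2, 0, 0, 0],
    [0, -20.7, -20.2, -2, 0, 0, 0],
    [0, -20.7, -20.2, -2, 0, 0, 0],
    [0, -20.7, -20.2, -2, 0, 0, 0],
    [0, -20.7, -20.2, -2, 0, 0, 0]
  ]
}}

```text
clock: 2.37
eef_pos: [0.4211, -0.0616, 0.2796]
tool_rot: [0.184, 0.983, 0.0, 0.0]
ft_force: [1.3, 0.7, 0.2]
grip_width: -0.0002
grasp_force: 0.0
```

Request:
{"method": "move_arm", "body": {
  "deltas": [
    [0, 0, 0, 0, -1.25, -5.4, -2.4],
    [0, 0, 0, 0, -1.25, -5.4, -2.4],
    [0, 0, 0, 0, -1.25, -5.4, -2.4],
    [0, 0, 0, 0, -1.25, -5.4, -2.4],
    [0, 0, 0, 0, -1.25, -5.4, -2.4],
    [0, 0, 0, 0, -1.25, -5.4, -2.4],
    [0, 0, 0, 0, -1.25, -5.4, -2.4],
    [0, 0, 0, 0, -1.25, -5.4, -2.4],
    [0, 0, 0, 0, -1.25, -5.4, -2.4],
    [0, 0, 0, 0, -1.25, -5.4, -2.4]
  ]
}}

```text
clock: 3.2
eef_pos: [0.4202, -0.0595, 0.2804]
tool_rot: [-0.04, 0.885, 0.019, 0.464]
ft_force: [1.0, -0.0, -0.6]
grip_width: 0.0
grasp_force: 0.0
```

```bash
python3 - <<'E'
from h import *
p,r=chute_pose(-38.5,0,27.9,45);delta(p,r)
E
```

```text
t 3.2 turn [-0.01  0.36  0.2 ] shift(now axes) [ 86.6  -5.6 252.2] shift(after turn) [ 85.   -6.  252.7] pos [ 0.4202 -0.0595  0.2804] F [ 1.  -0.  -0.6] w 0.0
```

Request:
{"method": "move_arm", "body": {
  "deltas": [
    [0, 8.6, -0.6, 25.2, 0, 0.3, 0.2],
    [0, 8.6, -0.6, 25.2, 0, 0, 0],
    [0, 8.6, -0.6, 25.2, 0, 0, 0],
    [0, 8.6, -0.6, 25.2, 0, 0, 0],
    [0, 8.6, -0.6, 25.2, 0, 0, 0],
    [0, 8.6, -0.6, 25.2, 0, 0, 0],
    [0, 8.6, -0.6, 25.2, 0, 0, 0],
    [0, 8.6, -0.6, 25.2, 0, 0, 0],
    [0, 8.6, -0.6, 25.2, 0, 0, 0],
    [0, 8.6, -0.6, 25.2, 0, 0, 0]
  ]
}}

```text
clock: 4.03
eef_pos: [0.5776, -0.0525, 0.0623]
tool_rot: [-0.036, 0.888, 0.02, 0.459]
ft_force: [0.4, -1.0, 0.4]
grip_width: -0.0005
grasp_force: 0.0
```

```bash
python3 - <<'E'
from h import *
p,r=chute_pose(-38.5,0,27.9,45);delta(p,r)
s=bot.camera("side")[150:330,280:460];t=bot.camera("top")[100:280,280:420]
cv2.imwrite("pics/p1.png",np.hstack([cv2.resize(i,None,fx=2.45,fy=2.45,interpolation=3) for i in(s,t)]))
p,r=chute_pose(35,0,27.9,45);delta(p,r)
E
```

```text
t 4.0333 turn [-0.05 -0.31 -0.24] shift(now axes) [-3.4  0.6 -1.3] shift(after turn) [-3.4  0.6 -1.3] pos [ 0.5776 -0.0525  0.0623] F [ 0.4 -1.   0.4] w -0.0005
t 4.1333 turn [ 0.07 -0.82 -0.34] shift(now axes) [-60.6   0.3  47.8] shift(after turn) [-59.9  -0.   48.7] pos [ 0.5765 -0.052   0.0574] F [0.7 0.5 0.4] w -0.0003
```

View pics/p1.png

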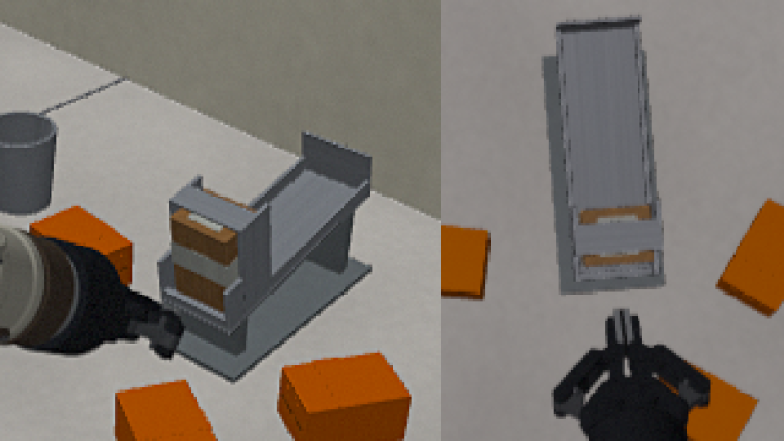

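The picture shows the fingertips on the chute axis, short of the lip and a little low. I'll raise them, then come in over the lip.

Request:
{"method": "move_arm", "body": {
  "deltas": [
    [0, -4, 0, -1.6, 0, -0.8, -0.3],
    [0, -4, 0, -1.6, 0, 0, 0],
    [0, 0, 0, 0, 0, 0, 0],
    [0, -3, 0, 3, 0, 0, 0],
    [0, -3, 0, 3, 0, 0, 0],
    [0, -3, 0, 3, 0, 0, 0],
    [0, -3, 0, 3, 0, 0, 0],
    [0, -3, 0, 3, 0, 0, 0],
    [0, 0, 0, 0, 0, 0, 0],
    [0, 0, 0, 0, 0, 0, 0]
  ]
}}

```text
clock: 4.97
eef_pos: [0.5997, -0.0505, 0.076]
tool_rot: [-0.038, 0.884, 0.019, 0.465]
ft_force: [-0.3, -0.3, -0.4]
grip_width: 0.0001
grasp_force: 0.0
```

```bash
python3 - <<'E'
from h import *
p,r=chute_pose(35,0,27.9,45);delta(p,r)
E
```

```text
t 4.9667 turn [-0.04  0.51  0.07] shift(now axes) [-31.    0.5  40.6] shift(after turn) [-31.4   0.5  40.3] pos [ 0.5997 -0.0505  0.076 ] F [-0.3 -0.3 -0.4] w 0.0001
```

Request:
{"method": "move_arm", "body": {
  "deltas": [
    [0, 2, 0, 2, 0, 0, 0],
    [0, 2, 0, 2, 0, 0, 0],
    [0, 0, 0, 0, 0, 0, 0],
    [0, -2.5, 0, 2.5, 0, 0, 0],
    [0, -2.5, 0, 2.5, 0, 0, 0],
    [0, -2.5, 0, 2.5, 0, 0, 0],
    [0, -2.5, 0, 2.5, 0, 0, 0],
    [0, -2.5, 0, 2.5, 0, 0, 0],
    [0, -2.5, 0, 2.5, 0, 0, 0],
    [0, 0, 0, 0, 0, 0, 0]
  ]
}}

```text
clock: 5.8
eef_pos: [0.6219, -0.0487, 0.0745]
tool_rot: [-0.038, 0.884, 0.019, 0.465]
ft_force: [-0.9, 0.3, -0.3]
grip_width: 0.0001
grasp_force: 0.4
```

```bash
python3 - <<'E'
from h import *
p,r=chute_pose(35,0,27.9,45);delta(p,r)
s=bot.camera("side")[170:310,310:450];t=bot.camera("top")[100:240,300:400]
cv2.imwrite("pics/p2.png",np.hstack([cv2.resize(i,None,fx=3.3,fy=3.3,interpolation=3) for i in(s,t)]))
E
```

```text
t 5.8 turn [-0.05  0.53  0.07] shift(now axes) [-19.6   0.6  21.4] shift(after turn) [-19.8   0.6  21.2] pos [ 0.6219 -0.0487  0.0745] F [-0.9  0.3 -0.3] w 0.0001
```

View pics/p2.png

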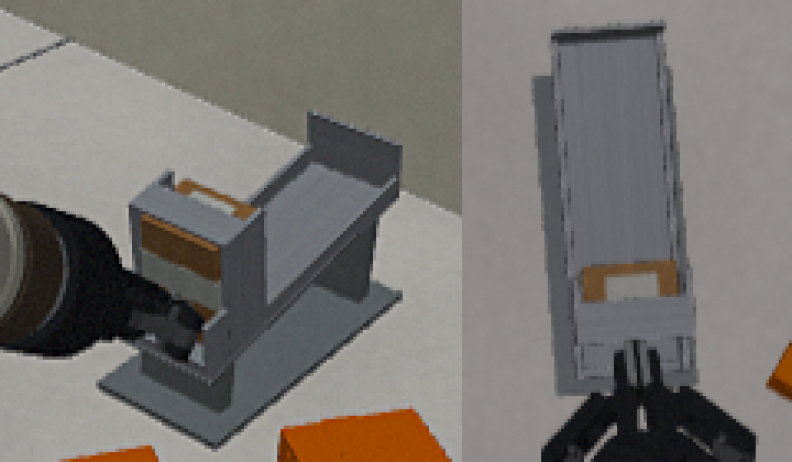

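The carton is upright and sliding straight; its far top edge is now past the bar. I'll carry on pushing.

Request:
{"method": "move_arm", "body": {
  "deltas": [
    [0, -2.5, 0, 2.6, 0, 0, 0],
    [0, -2.5, 0, 2.6, 0, 0, 0],
    [0, -2.5, 0, 2.6, 0, 0, 0],
    [0, -2.5, 0, 2.6, 0, 0, 0],
    [0, -2.5, 0, 2.6, 0, 0, 0],
    [0, -2.5, 0, 2.6, 0, 0, 0],
    [0, -2.5, 0, 2.6, 0, 0, 0],
    [0, -2.5, 0, 2.6, 0, 0, 0],
    [0, 0, 0, 0, 0, 0, 0],
    [0, 0, 0, 0, 0, 0, 0]
  ]
}}

```text
clock: 6.73
eef_pos: [0.6501, -0.0463, 0.0792]
tool_rot: [-0.038, 0.884, 0.019, 0.466]
ft_force: [-0.3, 0.3, -0.0]
grip_width: -0.0
grasp_force: 0.0
```

```bash
python3 - <<'E'
from h import *
p,r=chute_pose(35,0,27.9,45);delta(p,r)
s=bot.camera("side")[170:310,310:450];t=bot.camera("top")[100:240,300:400]
cv2.imwrite("pics/p3.png",np.hstack([cv2.resize(i,None,fx=3.3,fy=3.3,interpolation=3) for i in(s,t)]))
for a in (46,47.5,49,50.5): print(a,((proj("top",chute_w(CH,[(a+44,27,80),(a+44,-27,80),(a,27,80),(a,-27,80)]))-[300,100])*3.3+[462,0]).round(0).tolist())
E
```

```text
t 6.7333 turn [-0.05  0.55  0.07] shift(now axes) [0.3 0.6 0.7] shift(after turn) [0.3 0.6 0.7] pos [ 0.6501 -0.0463  0.0792] F [-0.3  0.3 -0. ] w -0.0
46 [[580.0, 212.0], [675.0, 205.0], [586.0, 289.0], [680.0, 282.0]]
47.5 [[580.0, 210.0], [674.0, 203.0], [586.0, 287.0], [680.0, 280.0]]
49 [[580.0, 207.0], [674.0, 200.0], [585.0, 284.0], [679.0, 277.0]]
50.5 [[580.0, 204.0], [674.0, 197.0], [585.0, 282.0], [679.0, 275.0]]
```

View pics/p3.png

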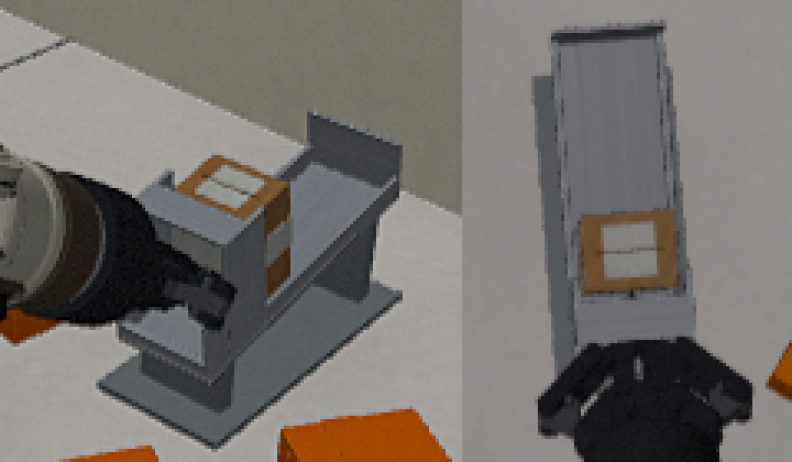

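The carton stands clear of the bar: its near top edge is at about row 291 of the crop and the bar edge at about 297, giving u of about 45. I'll push 5 mm more for grip room, then back out.

Request:
{"method": "move_arm", "body": {
  "deltas": [
    [0, -1.8, 0, 1.8, 0, 0, 0],
    [0, -1.8, 0, 1.8, 0, 0, 0],
    [0, 0, 0, 0, 0, 0, 0],
    [0, 0, 0, 0, 0, 0, 0],
    [0, 4, 0, -4, 0, 0, 0],
    [0, 8, 0, -8, 0, 0, 0],
    [0, 10, 0, -10, 0, 0, 0],
    [0, 12, 0, -12, 0, 0, 0],
    [0, 12, 0, -12, 0, 0, 0],
    [0, 12, 0, -14, 0, 0, 0]
  ]
}}

```text
clock: 7.67
eef_pos: [0.5727, -0.053, 0.0667]
tool_rot: [-0.039, 0.884, 0.019, 0.466]
ft_force: [0.4, 0.4, -1.0]
grip_width: -0.0001
grasp_force: 0.0
```

Request:
{"method": "move_arm", "body": {
  "deltas": [
    [0.88, 0, 0, -20, 0, 0, 0],
    [0.88, 0, 0, -36, 0, 0, 0],
    [0.88, 0, 0, -36, 0, 0, 0],
    [0.88, 0, 0, -36, 0, 0, 0],
    [0.88, 0, 0, -36, 0, 0, 0],
    [0.88, 0, 0, -36, 0, 0, 0],
    [0.88, 0, 0, 0, 0, 0, 0],
    [0.88, 0, 0, 0, 0, 0, 0]
  ]
}}

```text
clock: 8.33
eef_pos: [0.4343, -0.0791, 0.2015]
tool_rot: [-0.042, 0.888, 0.021, 0.457]
ft_force: [-0.5, -0.8, 0.5]
grip_width: 0.0753
grasp_force: 0.0
```

```bash
python3 - <<'E'
from h import *
t=bot.camera("top");cv2.imwrite("pics/x.png",t)
b,g,r_=[t[...,i].astype(int) for i in range(3)]
m=(r_-b>40); m[:,:325]=0;m[:,385:]=0;m[:140]=0;m[230:]=0
m=m.astype(np.uint8); k=cv2.findContours(m,0,2)[0]; k=max(k,key=cv2.contourArea); print(cv2.boundingRect(k),cv2.minAreaRect(k))
for a in (46,48,50,52): print(a,proj("top",chute_w(CH,[(a+44,27,80),(a+44,-27,80),(a,27,80),(a,-27,80)])).round(1).tolist())
p,r=chute_pose(71,0,120,0);print(p);delta(p,r)
E
```

```text
(336, 163, 29, 25) ((350.0241394042969, 175.28968811035156), (22.837507247924805, 28.23546600341797), 85.2363510131836)
46 [[335.9, 164.3], [364.4, 162.2], [337.5, 187.7], [366.0, 185.6]]
48 [[335.8, 163.2], [364.4, 161.1], [337.5, 186.6], [365.9, 184.5]]
50 [[335.7, 162.2], [364.3, 160.1], [337.4, 185.6], [365.9, 183.5]]
52 [[335.7, 161.1], [364.2, 159.0], [337.3, 184.5], [365.8, 182.4]]
[ 0.66990217 -0.04398401  0.17550595]
t 8.3833 turn [ 0.31 44.23  0.36] shift(now axes) [-119.5   12.5  206.7] shift(after turn) [-229.7   14.4   64.8] pos [ 0.4345 -0.0787  0.1994] F [-0.1 -0.6  0.4] w 0.0752
```

Request:
{"method": "move_arm", "body": {
  "deltas": [
    [0.88, 0, 0, -5, 0, 6.3, 0],
    [0.88, 0, 0, -5, 0, 6.3, 0],
    [0.88, 0, 0, -5, 0, 6.3, 0],
    [0.88, 0, 0, -5, 0, 6.3, 0],
    [0.88, 0, 0, -5, 0, 6.3, 0],
    [0.88, 0, 0, -5, 0, 6.3, 0],
    [0.88, 0, 0, -5, 0.3, 6.4, 0.4],
    [0.88, 0, 0, 0, 0, 0, 0],
    [0.88, 0, 0, 0, 0, 0, 0]
  ]
}}

```text
clock: 9.13
eef_pos: [0.418, -0.0795, 0.2191]
tool_rot: [-0.044, 0.994, 0.007, 0.101]
ft_force: [-0.6, 0.5, -0.3]
grip_width: 0.075
grasp_force: 0.0
```

```bash
python3 - <<'E'
from h import *
p,r=chute_pose(69.5,1,120,0);delta(p,r)
E
```

```text
t 9.1333 turn [0.29 1.56 0.12] shift(now axes) [-238.6   13.8   93.7] shift(after turn) [-241.1   14.8   87.1] pos [ 0.418  -0.0795  0.2191] F [-0.6  0.5 -0.3] w 0.075
```

Request:
{"method": "move_arm", "body": {
  "deltas": [
    [0.88, -26, 1.5, 4, 0.3, 1.5, 0.1],
    [0.88, -27, 1.7, 4, 0, 0, 0],
    [0.88, -27, 1.7, 4, 0, 0, 0],
    [0.88, -27, 1.7, 4, 0, 0, 0],
    [0.88, -27, 1.7, 4, 0, 0, 0],
    [0.88, -27, 1.7, 4, 0, 0, 0],
    [0.88, -27, 1.7, 4, 0, 0, 0],
    [0.88, -27, 1.7, 4, 0, 0, 0],
    [0.88, -26, 1.4, 4, 0, 0, 0],
    [0.88, 0, 0, 0, 0, 0, 0]
  ]
}}

```text
clock: 9.97
eef_pos: [0.6603, -0.0443, 0.226]
tool_rot: [-0.042, 0.995, 0.003, 0.089]
ft_force: [0.3, -0.1, 0.4]
grip_width: 0.0751
grasp_force: 0.0
```

Request:
{"method": "move_arm", "body": {
  "deltas": [
    [0.88, 0, 0, 0, 0, 0, 0],
    [0.88, 0, 0, 0, 0, 0, 0]
  ]
}}

```text
clock: 10.13
eef_pos: [0.6557, -0.0451, 0.2277]
tool_rot: [-0.042, 0.995, 0.003, 0.088]
ft_force: [0.3, -0.7, 0.7]
grip_width: 0.0754
grasp_force: 0.0
```

```bash
python3 - <<'E'
from h import *
p,r=chute_pose(69.5,1,43,0);delta(p,r);print(bot.get_obs()["joint_pos"])
E
```

```text
t 10.1333 turn [-0.08  0.06 -0.13] shift(now axes) [ -3.3   1.1 130.9] shift(after turn) [ -3.4   0.9 130.9] pos [ 0.6557 -0.0451  0.2277] F [ 0.3 -0.7  0.7] w 0.0754
[-0.08108936  0.42605927  0.22229536  1.19369474  0.02768862 -0.16225494]
```

Request:
{"method": "move_arm", "body": {
  "deltas": [
    [0.88, -3.3, 1, 0, 0, 0, 0],
    [0.88, 0, 0, 20, 0, 0, 0],
    [0.88, 0, 0, 20, 0, 0, 0],
    [0.88, 0, 0, 20, 0, 0, 0],
    [0.88, 0, 0, 15, 0, 0, 0],
    [0.88, 0, 0, 15, 0, 0, 0],
    [0.88, 0, 0, 10, 0, 0, 0],
    [0.88, 0, 0, 8, 0, 0, 0],
    [0.88, 0, 0, 0, 0, 0, 0],
    [0.88, 0, 0, 0, 0, 0, 0]
  ]
}}

```text
clock: 10.97
eef_pos: [0.6793, -0.0424, 0.1248]
tool_rot: [-0.042, 0.995, 0.003, 0.089]
ft_force: [0.3, -0.5, 0.8]
grip_width: 0.0756
grasp_force: 0.0
```

```bash
python3 - <<'E'
from h import *
p,r=chute_pose(69.5,1,43,0);delta(p,r)
s=bot.camera("side")[150:290,310:450];t=bot.camera("top")[100:240,300:400]
cv2.imwrite("pics/p4.png",np.hstack([cv2.resize(i,None,fx=3.3,fy=3.3,interpolation=3) for i in(s,t)]))
E
```

```text
t 10.9667 turn [-0.12  0.25 -0.13] shift(now axes) [ 2.2  0.3 25.4] shift(after turn) [ 2.1  0.2 25.4] pos [ 0.6793 -0.0424  0.1248] F [ 0.3 -0.5  0.8] w 0.0756
```

View pics/p4.png

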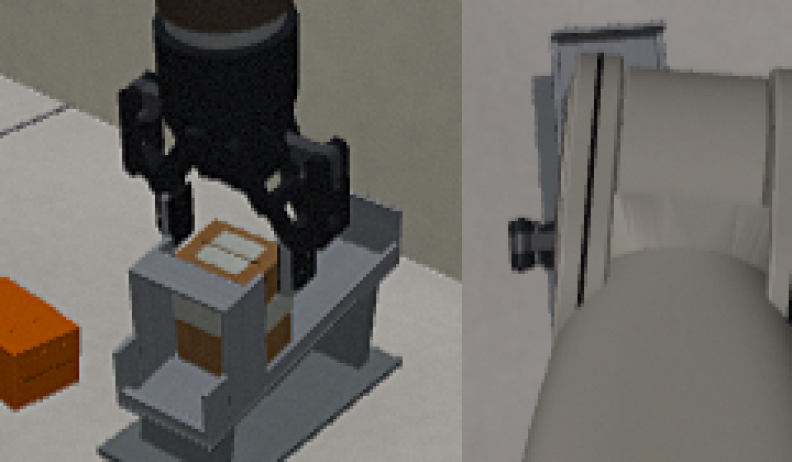

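The fingers straddle the carton just past the high walls. I'll lower and close.

Request:
{"method": "move_arm", "body": {
  "deltas": [
    [0.88, 0.5, 0, 8, 0, 0, 0],
    [0.88, 0.5, 0, 8, 0, 0, 0],
    [0.88, 0, 0, 5, 0, 0, 0],
    [0.88, 0, 0, 4, 0, 0, 0],
    [0.88, 0, 0, 0, 0, 0, 0],
    [0.5, 0, 0, 0, 0, 0, 0],
    [0.2, 0, 0, 0, 0, 0, 0],
    [0, 0, 0, 0, 0, 0, 0],
    [0, 0, 0, 0, 0, 0, 0],
    [0, 0, 0, 0, 0, 0, 0]
  ]
}}

```text
clock: 11.9
eef_pos: [0.683, -0.0421, 0.1]
tool_rot: [-0.042, 0.995, 0.003, 0.089]
ft_force: [0.3, 0.1, -0.4]
grip_width: 0.0534
grasp_force: 63.9
```

```bash
python3 - <<'E'
from h import *
p,r=chute_pose(69.5,1,43,0);delta(p,r);print(bot.get_obs()["grasp_force"])
E
```

```text
t 11.9 turn [-0.13  0.27 -0.12] shift(now axes) [1.4 0.3 0.4] shift(after turn) [1.4 0.3 0.4] pos [ 0.683  -0.0421  0.1   ] F [ 0.3  0.1 -0.4] w 0.0534
63.880391120910645
```

Request:
{"method": "move_arm", "body": {
  "deltas": [
    [0, 0, 0, -5, 0, 0, 0],
    [0, 0, 0, -10, 0, 0, 0],
    [0, 0, 0, -15, 0, 0, 0],
    [0, 0, 0, -15, 0, 0, 0],
    [0, 0, 0, -15, 0, 0, 0],
    [0, 0, 0, -15, 0, 0, 0],
    [0, 0, 0, -15, 0, 0, 0],
    [0, 0, 0, -15, 0, 0, 0],
    [0, 0, 0, -10, 0, 0, 0],
    [0, 0, 0, -5, 0, 0, 0]
  ]
}}

```text
clock: 12.73
eef_pos: [0.6622, -0.0438, 0.2207]
tool_rot: [-0.042, 0.995, 0.003, 0.091]
ft_force: [0.5, -0.4, -1.7]
grip_width: 0.0534
grasp_force: 63.9
```

```bash
cat >> h.py <<'E'
# tray target: tool vertical, tool y along tray y; carton centre offset in tool axes (mm): x +3.4, z +3
def tray_pose(zc):
    y=np.array([0,1.,0]);z=np.array([0,0,-1.])
    r=R.from_euler('z',TY)*R.from_matrix(np.c_[np.cross(y,z),y,z])
    return BAY+[0,0,zc]-r.apply([.0034,0,.003]),r
E
python3 - <<'E'
from h import *
p,r=tray_pose(.14);print(p);delta(p,r);print(bot.get_obs()["grasp_force"])
E
```

```text
[ 0.45319388 -0.30499612  0.148     ]
t 12.7333 turn [-1.000e-02  1.044e+01  1.350e+00] shift(now axes) [ 239.5 -242.7   30.3] shift(after turn) [ 224.3 -248.2   72.7] pos [ 0.6622 -0.0438  0.2207] F [ 0.5 -0.4 -1.7] w 0.0534
63.86194467544556
```

Request:
{"method": "move_arm", "body": {
  "deltas": [
    [0, 0, -5, 0, 0, 3.5, 0.4],
    [0, 0, -10, 0, 0, 3.5, 0.5],
    [0, 5, -18, 0, 0, 3.4, 0.4],
    [0, 14, -19, 0, 0, 0, 0],
    [0, 18, -19, 0, 0, 0, 0],
    [0, 18, -19, 0, 0, 0, 0],
    [0, 18, -19, 0, 0, 0, 0],
    [0, 18, -19, 0, 0, 0, 0],
    [0, 18, -19, 0, 0, 0, 0],
    [0, 18, -19, 0, 0, 0, 0]
  ]
}}

```text
clock: 13.57
eef_pos: [0.5443, -0.2178, 0.2175]
tool_rot: [-0.031, 1.0, 0.0, -0.002]
ft_force: [-0.4, -0.7, -1.9]
grip_width: 0.0535
grasp_force: 63.8
```

Request:
{"method": "move_arm", "body": {
  "deltas": [
    [0, 18, -18, 0, 0, 0, 0],
    [0, 18, -18, 0, 0, 0, 0],
    [0, 18, -18, 0, 0, 0, 0],
    [0, 18, -14, 0, 0, 0, 0],
    [0, 13, -8, 0, 0, 0, 0],
    [0, 6, -3, 0, 0, 0, 0],
    [0, 0, 0, 0, 0, 0, 0],
    [0, 0, 0, 0, 0, 0, 0],
    [0, 0, 0, 0, 0, 0, 0]
  ]
}}

```text
clock: 14.32
eef_pos: [0.4602, -0.3009, 0.2181]
tool_rot: [-0.031, 1.0, 0.0, -0.001]
ft_force: [0.1, 0.1, -2.0]
grip_width: 0.0537
grasp_force: 63.8
```

```bash
python3 - <<'E'
from h import *
p,r=tray_pose(.07);delta(p,r)
print(bot.get_obs()["grasp_force"])
E
```

```text
t 14.3167 turn [ 0.03 -0.12  0.12] shift(now axes) [  7.   -3.7 140.2] shift(after turn) [  7.2  -3.7 140.1] pos [ 0.4602 -0.3009  0.2181] F [ 0.1  0.1 -2. ] w 0.0537
63.767080307006836
```

Request:
{"method": "move_arm", "body": {
  "deltas": [
    [0, 3, -2, 5, 0, 0, 0],
    [0, 4, -1.7, 10, 0, 0, 0],
    [0, 0, 0, 15, 0, 0, 0],
    [0, 0, 0, 20, 0, 0, 0],
    [0, 0, 0, 20, 0, 0, 0],
    [0, 0, 0, 20, 0, 0, 0],
    [0, 0, 0, 15, 0, 0, 0],
    [0, 0, 0, 10, 0, 0, 0],
    [0, 0, 0, 5, 0, 0, 0],
    [0, 0, 0, 0, 0, 0, 0]
  ]
}}

```text
clock: 15.15
eef_pos: [0.4519, -0.3048, 0.0969]
tool_rot: [-0.031, 1.0, 0.001, -0.002]
ft_force: [0.6, 0.6, -2.1]
grip_width: 0.0535
grasp_force: 63.8
```

```bash
python3 - <<'E'
from h import *
p,r=tray_pose(.04);delta(p,r)
s=bot.camera("side"); o=bot.get_obs(); Rn=R.from_quat(o["tool_rot"])
c=[np.array([a,b,z]) for z in(-.04,.04) for a,b in((-.022,-.027),(.022,-.027),(.022,.027),(-.022,.027))]
q=proj("side",[np.array(o["eef_pos"])+Rn.apply([.0034,0,.003])+Rn.apply(x) for x in c])
im=cv2.resize(s[280:480,330:530],None,fx=3,fy=3,interpolation=3)
for a in q: cv2.circle(im,tuple(int(v) for v in (a+.5-[330,280])*3),3,(0,255,0),-1)
b=proj("side",[BAY]);cv2.circle(im,tuple(int(v) for v in (b[0]-[330,280])*3),4,(0,0,255),-1)
cv2.imwrite("pics/p5.png",im)
E
```

```text
t 15.15 turn [ 0.09 -0.26  0.11] shift(now axes) [-1.5 -0.3 48.9] shift(after turn) [-1.2 -0.2 48.9] pos [ 0.4519 -0.3048  0.0969] F [ 0.6  0.6 -2.1] w 0.0535
```

View pics/p5.png

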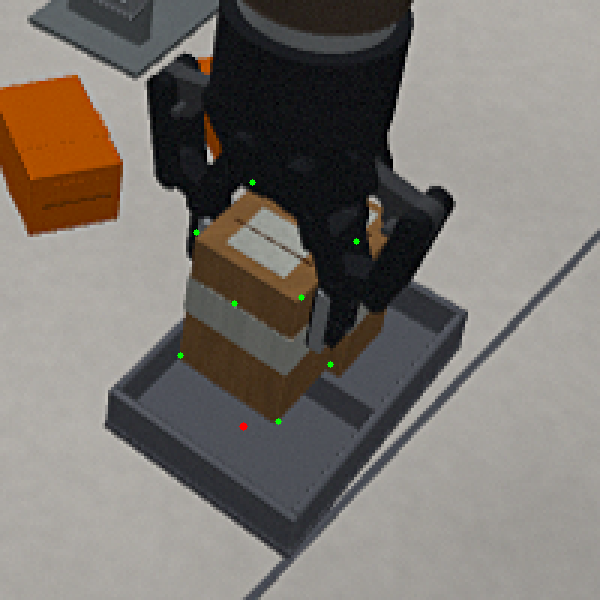

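The overlay matches the carton's corners, and the bay point (red, at 243,427) sits mid-bay. I'll lower it.

Request:
{"method": "move_arm", "body": {
  "deltas": [
    [0, -1, 0, 8, 0, -0.2, 0],
    [0, 0, 0, 10, 0, 0, 0],
    [0, 0, 0, 10, 0, 0, 0],
    [0, 0, 0, 7, 0, 0, 0],
    [0, 0, 0, 5, 0, 0, 0],
    [0, 0, 0, 3, 0, 0, 0],
    [0, 0, 0, 2, 0, 0, 0],
    [0, 0, 0, 0, 0, 0, 0],
    [0, 0, 0, 0, 0, 0, 0]
  ]
}}

```text
clock: 15.95
eef_pos: [0.4535, -0.3057, 0.0533]
tool_rot: [-0.03, 1.0, 0.0, 0.001]
ft_force: [-0.3, -0.0, -1.7]
grip_width: 0.0533
grasp_force: 63.8
```

```bash
python3 - <<'E'
from h import *
p,r=tray_pose(.04);delta(p,r)
E
```

```text
t 15.95 turn [0.   0.06 0.06] shift(now axes) [0.3 0.7 5.3] shift(after turn) [0.2 0.7 5.3] pos [ 0.4535 -0.3057  0.0533] F [-0.3 -0.  -1.7] w 0.0533
```

Request:
{"method": "move_arm", "body": {
  "deltas": [
    [0, 0, 0, 1.5, 0, 0, 0],
    [0, 0, 0, 1.5, 0, 0, 0],
    [0, 0, 0, 1, 0, 0, 0],
    [0, 0, 0, 0, 0, 0, 0],
    [0, 0, 0, 0, 0, 0, 0]
  ]
}}

```text
clock: 16.37
eef_pos: [0.4533, -0.3055, 0.0492]
tool_rot: [-0.031, 1.0, 0.0, 0.0]
ft_force: [-0.1, -0.3, -1.9]
grip_width: 0.0531
grasp_force: 63.8
```

Request:
{"method": "move_arm", "body": {
  "deltas": [
    [0, 0, 0, 0.7, 0, 0, 0],
    [0, 0, 0, 0, 0, 0, 0],
    [0, 0, 0, 0, 0, 0, 0]
  ]
}}

```text
clock: 16.62
eef_pos: [0.4534, -0.3056, 0.0489]
tool_rot: [-0.03, 1.0, -0.0, 0.001]
ft_force: [-1.3, 0.8, 1.6]
grip_width: 0.0537
grasp_force: 64.0
```

Request:
{"method": "move_arm", "body": {
  "deltas": [
    [0, 0, 0, 0.7, 0, 0, 0],
    [0, 0, 0, 0, 0, 0, 0],
    [0, 0, 0, 0, 0, 0, 0]
  ]
}}

```text
clock: 16.87
eef_pos: [0.4534, -0.3056, 0.0489]
tool_rot: [-0.031, 1.0, -0.0, 0.001]
ft_force: [-2.5, 1.8, 6.1]
grip_width: 0.0532
grasp_force: 64.7
```

It's touching the floor. I'll release and withdraw straight up.

Request:
{"method": "move_arm", "body": {
  "deltas": [
    [0.68, 0, 0, 0, 0, 0, 0],
    [0.75, 0, 0, 0, 0, 0, 0],
    [0.85, 0, 0, 0, 0, 0, 0],
    [0.85, 0, 0, 0, 0, 0, 0],
    [0.85, 0, 0, -5, 0, 0, 0],
    [0.85, 0, 0, -15, 0, 0, 0],
    [0.85, 0, 0, -25, 0, 0, 0],
    [0.85, 0, 0, -30, 0, 0, 0],
    [0.85, 0, 0, -30, 0, 0, 0],
    [0.85, 0, 0, -30, 0, 0, 0]
  ]
}}

```text
clock: 17.7
eef_pos: [0.453, -0.3054, 0.1843]
tool_rot: [-0.03, 1.0, 0.0, 0.0]
ft_force: [0.5, -0.8, 0.2]
grip_width: 0.0725
grasp_force: 0.0
```

Request:
{"method": "move_arm", "body": {
  "deltas": [
    [0.85, 20, 0, -30, 0, 0, 0],
    [0.85, 20, 0, -30, 0, 0, 0],
    [0.85, 20, 0, -20, 0, 0, 0],
    [0.85, 20, 0, -10, 0, 0, 0],
    [0.85, 0, 0, 0, 0, 0, 0],
    [0.85, 0, 0, 0, 0, 0, 0]
  ]
}}

```text
clock: 18.2
eef_pos: [0.3731, -0.3109, 0.274]
tool_rot: [-0.03, 1.0, -0.001, 0.002]
ft_force: [-0.0, -0.4, -0.0]
grip_width: 0.0724
grasp_force: 0.0
```

```bash
python3 - <<'E'
from h import *
s=bot.camera("side");im=cv2.resize(s[280:480,330:530],None,fx=3,fy=3,interpolation=3)
rt=R.from_euler('z',TY)
for z in(0,.08):
  for a,b in((-.022,-.027),(.022,-.027),(.022,.027),(-.022,.027)):
    v=proj("side",[BAY+rt.apply([a,b,z])])[0]; cv2.circle(im,tuple(int(t) for t in (v+.5-[330,280])*3),3,(0,255,0),-1)
cv2.imwrite("pics/p6.png",im); print(bot.get_obs()["ft_force"],bot.get_obs()["clock"])
E
```

```text
[-0.11880163 -0.0522281  -0.44862298] 18.25
```

View pics/p6.png

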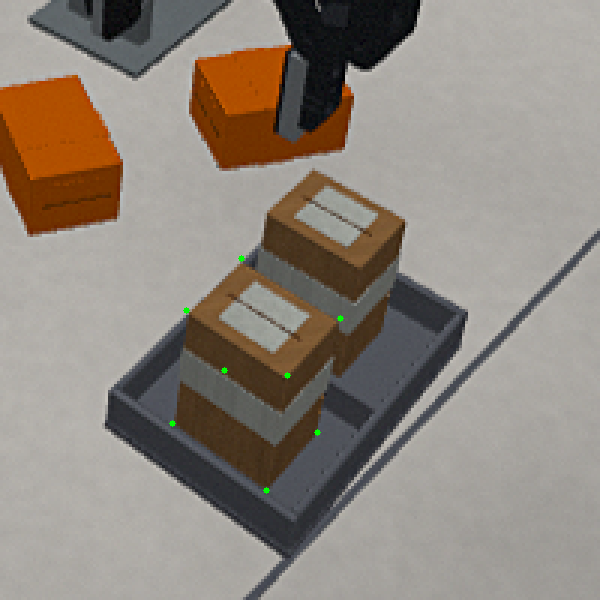

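The carton stands upright mid-bay: its foot corner is at (267,490), matching the prediction, and the stock carton hasn't moved. I'll hand it in.

```bash
python3 -c "
from workcell import bot
print(bot.job_done())"
```

```text
the job is handed in; nothing more can be done
None
```

The carton was pushed clear of the bar, lifted out and set upright in the empty tray bay. I released it and handed the job in at about 18 s; the hand-in call gave no verdict.

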